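Turn the reversed fuse carrier round

ROBOT

A 6-joint arm with a two-finger parallel gripper is mounted at the origin on a cart in front of the work surface, level with it; the furniture and walls round the work are solid. World frame = base frame: x ahead of the robot, y to its left, z up, the work surface at z = 0. Lengths are in mm, angles in rad, forces in N, time in s.
With the tool pointing down it reaches from about 300 to 775 mm from the base axis. Payload 14.6 kg.
Tool frame: the origin (TCP) lies between the finger pads; the fingertips stand ahead of it and the grasp point (between the pads) lies 11 mm behind it (manip.finger_overhang is the z of the fingertips in the tool frame, in mm); z points along the fingers, y is the line along which they close (so a half turn about z gives the same grasp; the last joint's range is limited). The gripper opens to 94 mm and grips with 3 to 60 N. Pads are 16 mm wide; open, the fingers measure 119 mm over their backs; the gripper's body (75 mm by 177 mm) begins 78 mm behind the grasp point.
Start: joints at [1.24, 0.3, 1.521, -0, 1.321, -0.067], TCP at [143.411, 530.964, 213.446] pointing down, gripper open.
Joint ranges: [-3.03, 3.03], [-0.79, 2.21], [0.23, 2.52], [-1.04, 4.18], [0, 3.07], [-2.55, 2.55]. Speed limits (rad/s): [2.22, 2.22, 2.57, 3.14, 3.14, 3.14].

INTERFACE

Orientations are given as [roll, pitch, yaw] about the fixed x, y, z axes, in that order (R = Rz(yaw) Ry(pitch) Rx(roll)).
In Python, from cell import manip gives the robot as it stands.
- The arm moves only by the tool jog_arm, never from a script. Its argument "series" is a list of rows, each a list of 7 numbers: the shift along the world's x, y, z as a fraction of full scale, then the turn, a rotation vector about the world's x, y, z as a fraction of full scale, then the closure, from 0 (fully open) to 1 (shut). In form: [[dx, dy, dz, wx, wy, wz, fingers], ...]. A call has 1 to 8 rows; each row is the pose to reach, as a shift and turn from the pose commanded when the call began; what a row does not reach only later rows make up. Full scale, the value 1, is 120 mm for a shift and 90 degrees for a turn. A row lasts 1/12 s, in which the tool goes at most 41.7 mm and 7.16 degrees, less where a joint would pass 70% of its speed; a pose out of reach is approached as far as the arm can. A call with a number of a shift or a turn outside -1 to 1 is refused whole. A call with a gripper value outside its range is refused whole. The fingers move at their own pace and stop on an object; "grip_force" is the grip in N (left out, the last holds). Time passes only in rows, so rows that repeat a pose let the fingers close. It gives the time, the measured TCP pose, the force, the opening and the grip force at its end, in the units of the state.
- manip.read_state(): the state, without advancing time (a new reading comes with each control period).
- manip.camera(name): name is "side" or "top"; returns a dict with "frame" (480x640x3 uint8, red, green, blue), "vfov" (degrees; the focal length in pixels is half the picture's height over the tangent of half this angle, whatever the lens; pixels are square), "cx", "cy" (the principal point, pixels), "R" (3x3) and "t" (3): a world point X has camera coordinates R X + t. Camera axes: x right, y down, z forward; pixel columns grow to the right and rows downward; lengths in mm; the calibration is good to about 2 mm. A picture is of the moment at which its call begins. There is no depth.
- manip.sign_off(): hands the job in; it is judged then, once.
The state is a dict: "clock": time; "joints": joint angles; "qd": joint speeds; "effort": joint torques, N m; "eef_pos": TCP position; "eef_rot": TCP orientation; "wrist_force": force on the tool from outside, world axes, zero at the start; "moment": the same for the moment, N m; "finger_gap": finger opening in mm; "finger_force": force on a finger pad.
Only numpy, scipy, OpenCV 4.12 (cv2) and the standard library are available. Lean on these libraries where they do the work, as an engineer would, in place of code of your own. Each camera call takes 0.05 s, during which the arm holds its last target. There are 200 camera calls.

TASK

One of the three fuse carriers in the grey fuse base was fitted back to front: its off-centre grip rib is nearer the keeper than on its two neighbours. Turn that slot's keeper aside, draw the carrier right out, turn it end for end and put it back fully home in the same slot so that it sits like the others, then turn the keeper back to point straight along the slot. Leave the other carriers seated and do not move or knock over the things standing round the base.

Things in the scene. Friction and masses are not known exactly. Their poses are not given: they have to be found in the camera images.
- fuse_base: Grey fuse base, fixed, 155 (x) x 180 (y) x 30 mm high; low screw lugs add 19 mm at each y end. Origin on the bench; yaw starts within 0.5 rad. Three parallel slots along x, centred at x = +30, y = -64, 0, +64 mm, with a keeper on the -x side of each, its axis at x = -46 mm. Right way round, a carrier's nose points to +x: rib away from the keeper.
- carrier_a: White fuse carrier: upright plate 80 long x 16 thick x 36 mm high, lower end corners rounded 10 mm, 55-115 g; on its top a grip rib 28 x 12 x 26 mm high, its centre 12 mm off the middle, towards the nose end. Origin: centre of the underside; x points along the length to the nose end. Seated, the origin is 6 mm above the bench. One of the three starts the wrong way round, in any slot.
- carrier_a_rib (a point): Point in carrier_a's grip rib, 12 mm from the origin towards the nose (x) and 50 mm above its underside; the rib runs from 14 mm below to 12 mm above it.
- carrier_b: Another fuse carrier, identical to carrier_a in shape, size and axes.
- carrier_b_rib (a point): Point in carrier_b's grip rib, 12 mm from the origin towards the nose (x) and 50 mm above its underside; the rib runs from 14 mm below to 12 mm above it.
- carrier_c: Another fuse carrier, identical to carrier_a in shape, size and axes.
- carrier_c_rib (a point): Point in carrier_c's grip rib, 12 mm from the origin towards the nose (x) and 50 mm above its underside; the rib runs from 14 mm below to 12 mm above it.
- slot_1 (a point): Centre of the mouth of the slot at y = -64 mm of the base, 30 mm above the bench. Slot 84 x 19 mm (2 mm play at each end of a carrier, 1.5 mm at each side), 24 mm deep, floor 6 mm above the bench, mouth square-edged.
- keeper_1 (a joint): Keeper of slot_1: steel bar 14 x 6 mm, turns about the vertical and stays where left (friction 0.04 N m). 0 = straight along the slot (base +x), tip 45 mm from the axis and 9 mm over the carrier's end, 2 mm above it: locks it in. Positive = counterclockwise from above; range 1.7 rad either way, clear of the carrier beyond 0.9 rad either way. Starts within 0.1 of 0.
- keeper_1_grip (a point): Point in keeper_1's grip fin on the turning axis, 60 mm above the bench; x along the bar to its tip. The fin, centred here and parallel to the bar: 36 long x 10 thick x 20 mm high, 50 to 70 mm above the bench.
- slot_2 (a point): Centre of the mouth of the slot at y = 0 mm of the base, 30 mm above the bench. Slot 84 x 19 mm (2 mm play at each end of a carrier, 1.5 mm at each side), 24 mm deep, floor 6 mm above the bench, mouth square-edged.
- keeper_2 (a joint): Keeper of slot_2: steel bar 14 x 6 mm, turns about the vertical and stays where left (friction 0.04 N m). 0 = straight along the slot (base +x), tip 45 mm from the axis and 9 mm over the carrier's end, 2 mm above it: locks it in. Positive = counterclockwise from above; range 1.7 rad either way, clear of the carrier beyond 0.9 rad either way. Starts within 0.1 of 0.
- keeper_2_grip (a point): Point in keeper_2's grip fin on the turning axis, 60 mm above the bench; x along the bar to its tip. The fin, centred here and parallel to the bar: 36 long x 10 thick x 20 mm high, 50 to 70 mm above the bench.
- slot_3 (a point): Centre of the mouth of the slot at y = 64 mm of the base, 30 mm above the bench. Slot 84 x 19 mm (2 mm play at each end of a carrier, 1.5 mm at each side), 24 mm deep, floor 6 mm above the bench, mouth square-edged.
- keeper_3 (a joint): Keeper of slot_3: steel bar 14 x 6 mm, turns about the vertical and stays where left (friction 0.04 N m). 0 = straight along the slot (base +x), tip 45 mm from the axis and 9 mm over the carrier's end, 2 mm above it: locks it in. Positive = counterclockwise from above; range 1.7 rad either way, clear of the carrier beyond 0.9 rad either way. Starts within 0.1 of 0.
- keeper_3_grip (a point): Point in keeper_3's grip fin on the turning axis, 60 mm above the bench; x along the bar to its tip. The fin, centred here and parallel to the bar: 36 long x 10 thick x 20 mm high, 50 to 70 mm above the bench.
- antenna: Bystander: whip antenna standing on its round 34 mm foot, 180 mm tall, beyond the +y end of the base. Origin under its foot.
- plug: Bystander: white round plug, 30 mm across, 54 mm tall, standing beyond the -y end of the base. Origin under it.
- relay_1: Bystander: small relay, 22 x 28 x 36 mm, standing on the keeper (-x) side of the base. Origin under it.
- tape: Bystander: roll of black tape lying flat, 67 mm across, 19 mm high, behind (+x of) the base. Origin under it.
Not all that is in view belongs to the job. What is shaped like the carrier_c but purple is not meant.

How it is judged (in metres and radians):
On the way, in this order (a step that is already met when the one before it is completed fails the run):
1. the keeper of the reversed carrier's slot is turned aside (a keeper stands more than 0.7 rad off straight) ((value of joint any of keeper_1, keeper_2, keeper_3 above 0.7 rad or value of joint any of keeper_1, keeper_2, keeper_3 below -0.7 rad)), for 0.1 s.
2. the reversed carrier is drawn right out of its slot (z of carrier_a in the frame of fuse_base above 0.04 m), for 0.1 s.
3. the carrier is home in its own slot, turned end for end (z of carrier_a in the frame of fuse_base below 0.009 m and distance of carrier_a from where it was at the start of the episode below 0.005 m and x of carrier_a_rib in the frame of fuse_base above 0.037 m and angle between carrier_a's own z axis and vertical below 0.06 rad), for 0.2 s.
At the end, for the whole second after the job is handed in: All three carriers sit upright and fully home (underside within 3 mm of the slot floor) in the slots they started in (within 5 mm), all with the rib on the side away from the keepers; all three keepers point straight along their slots within 0.15 rad; the turned carrier is released and at rest (all of step 3 and z of each of carrier_b, carrier_c in the frame of fuse_base below 0.009 m and distance of each of carrier_b, carrier_c from where it was at the start of the episode below 0.005 m and x of each of carrier_b_rib, carrier_c_rib in the frame of fuse_base above 0.037 m and angle between each of carrier_b, carrier_c's own z axis and vertical below 0.06 rad and value of joint keeper_1 between -0.15 and 0.15 rad and value of joint keeper_2 between -0.15 and 0.15 rad and value of joint keeper_3 between -0.15 and 0.15 rad and linear speed of carrier_a below 0.02 m/s); the robot touches nothing.
It fails at once if another carrier is lifted more than 10 mm out of its slot (z of any of carrier_b, carrier_c in the frame of fuse_base above 0.016 m).
It fails at once if a thing standing round the base is pushed more than 25 mm or knocked over (distance of any of antenna, plug, relay_1, tape from where it was at the start of the episode above 0.025 m or angle between any of antenna, plug, relay_1, tape's own z axis and vertical above 0.5 rad).
It also fails if it takes over 64 s, if anything falls off the work surface, if the arm or the gripper's body presses on something with over 40 N, if the wrist force passes 120 N, or if a joint passes its speed limit or range.

## Working session

There is one attempt and no reset: what is moved stays moved. The work goes in short steps, Python scripts to look and compute and a tool call to move; the robot and the scene stay as the last step left them, time stands still between calls to the robot, and variables do not carry over. Pictures are saved under pics/ and viewed, at most 10 in all, crops included, and the job is handed in when it is done.

Besides the shell and the picture viewer there is one more tool, called after ">>>" in YAML: its name, and indented under it one key for each argument. jog_arm: Moves the arm, as the interface text tells. Its arguments: {"type":"object","properties":{"series":{"type":"array"},"grip_force":{"type":"number"}},"required":["series"]}

```bash
mkdir -p pics; ls
python3 - <<'E'
from cell import manip
import cv2
s=manip.read_state();print(s)
print(manip.finger_overhang)
for n in("top","side"):
    c=manip.camera(n);cv2.imwrite(f"pics/{n}0.png",c["frame"][:,:,::-1]);print(n,c["vfov"],c["cx"],c["cy"],c["R"],c["t"], [k for k in c])
E
```

```text
pics
{'clock': 0.0, 'joints': array([ 1.24042001e+00,  3.00465912e-01,  1.52160886e+00, -1.71356495e-05,
        1.32068245e+00, -6.66178078e-02]), 'qd': array([ 0.00016058,  0.00025178,  0.00138032,  0.00092427, -0.00220648,
        0.00060206]), 'effort': array([ 2.01685027e-03, -5.31807876e+01, -3.52742279e+01,  7.09387986e-02,
        2.43975897e-02, -8.23350570e-05]), 'eef_pos': array([143.32264268, 530.72738733, 212.8774178 ]), 'eef_rot': array([-3.14042956e+00, -6.09628997e-05,  2.87783836e+00]), 'wrist_force': array([ 0.29045909,  0.18343329, -0.61857968]), 'moment': array([ 0.00470095,  0.04733261, -0.00324077]), 'finger_force': 0.0, 'finger_gap': 94.23361579715046}
8.0
top 48.475634008777234 319.4828102942758 232.05400503044274 [[-0.19237118 -0.98131987 -0.00215301]
 [-0.96035149  0.18871092 -0.205215  ]
 [ 0.20178785 -0.0374098  -0.97871455]] [113.32100216 555.59365095 817.76183218] ['frame', 'vfov', 'cx', 'cy', 'R', 't']
side 43.112994383660734 326.12066615475317 234.90890854086322 [[-0.93618795 -0.35086615 -0.02109671]
 [-0.1956377   0.56998746 -0.79802267]
 [ 0.292024   -0.74297189 -0.60225804]] [523.07755204 146.40243465 819.13142573] ['frame', 'vfov', 'cx', 'cy', 'R', 't']
```

View pics/top0.png

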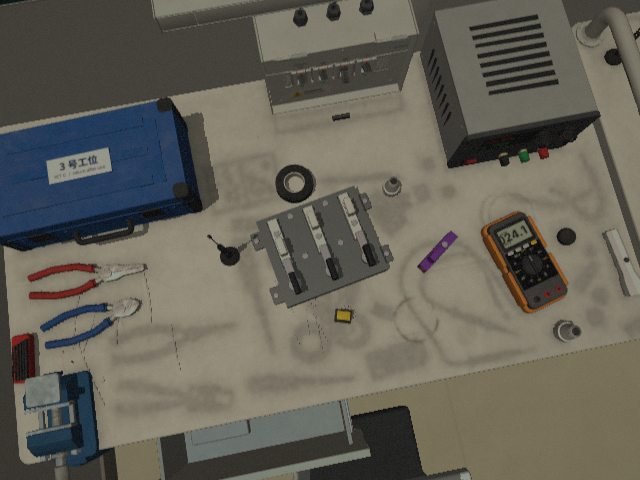

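View pics/side0.png

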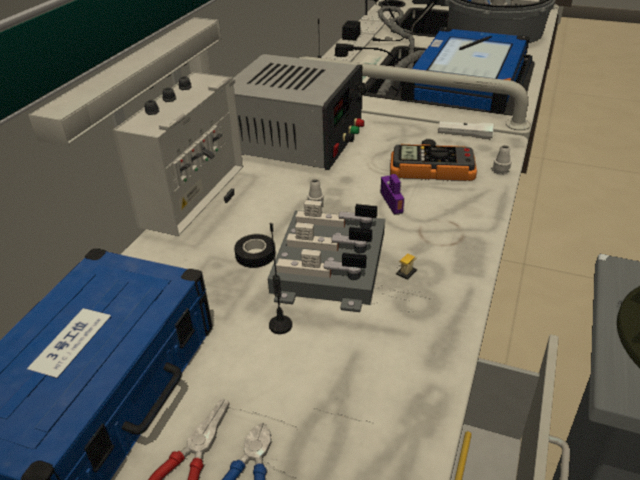

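The top view shows the base around (320,245) with slots running up and down the image and keepers (black fins) at the lower end. The antenna is at (229,255), the tape at (295,183), the plug at (391,186) and the relay at (343,315). I'll crop and enlarge both views.

Run:
```python
import cv2
a=cv2.imread("pics/top0.png")[175:315,235:405];cv2.imwrite("pics/topc.png",cv2.resize(a,None,fx=4.2,fy=4.2,interpolation=cv2.INTER_CUBIC))
a=cv2.imread("pics/side0.png")[190:315,260:400];cv2.imwrite("pics/sidec.png",cv2.resize(a,None,fx=4.5,fy=4.5,interpolation=cv2.INTER_CUBIC))
```

```text
(no output)
```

View pics/topc.png

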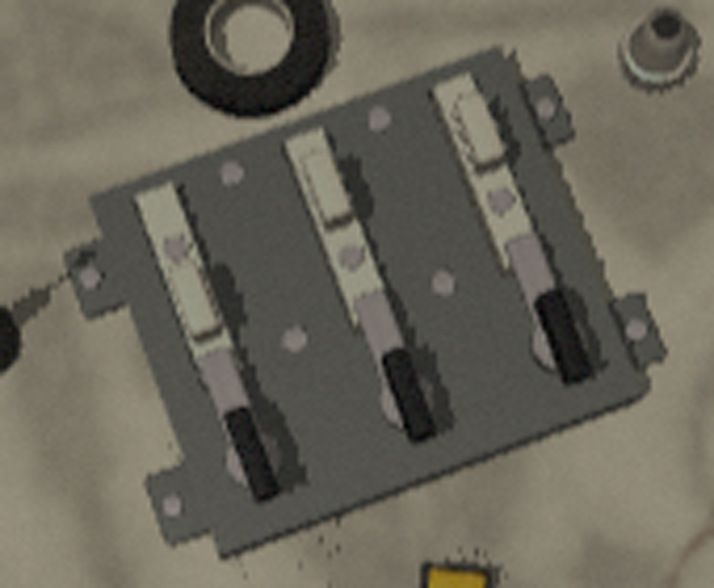

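View pics/sidec.png

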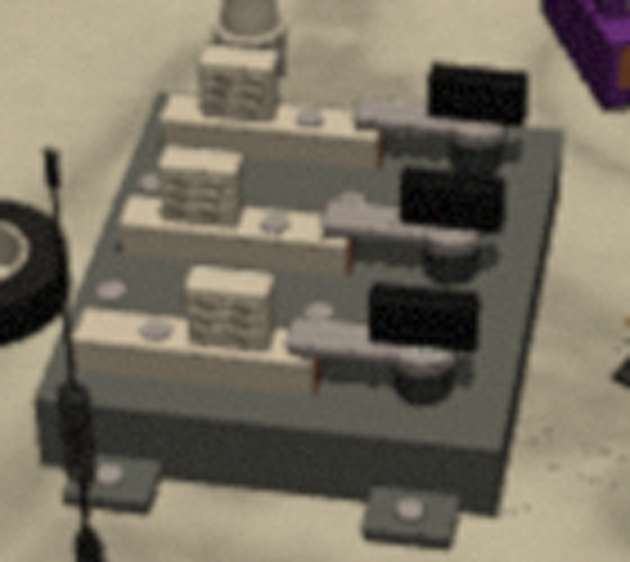

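Slot 3 (+y end, nearest the antenna) is the reversed one: its rib sits near the keeper at about crop (198,300) in the top view, while the neighbours' ribs are at the far end. I'll fit the base pose next.

```bash
cat > fit.py <<'E'
from cell import manip
import numpy as np
from scipy.optimize import least_squares
def proj(c,X):
    p=np.asarray(X,float)@c["R"].T+c["t"]; f=240/np.tan(np.radians(c["vfov"])/2)
    return np.c_[c["cx"]+f*p[:,0]/p[:,2],c["cy"]+f*p[:,1]/p[:,2]]
def unproj(c,uv,z):
    f=240/np.tan(np.radians(c["vfov"])/2)
    d=c["R"].T@np.array([(uv[0]-c["cx"])/f,(uv[1]-c["cy"])/f,1]);o=-c["R"].T@c["t"]
    return o+d*(z-o[2])/d[2]
def b2w(q,P):
    c,s=np.cos(q[2]),np.sin(q[2]);P=np.asarray(P,float)
    return np.c_[q[0]+c*P[:,0]-s*P[:,1],q[1]+s*P[:,0]+c*P[:,1],P[:,2]]
E
python3 - <<'E'
from fit import *
T=[(92,195,77.5,90,30),(500,48,77.5,-90,30),(218,546,-77.5,90,30),(648,390,-77.5,-90,30),(198,299,18,64,68),(323,184,42,0,68),(475,121,42,-64,68),(252,453,-46,64,70),(409,394,-46,0,70),(563,337,-46,-64,70)]
S=[(40,400,77.5,90,30),(500,447,-77.5,90,30),(160,95,77.5,-90,30),(562,130,-77.5,-90,30),(497,515,-77.5,90,0),(40,462,77.5,90,0),(230,278,18,64,68),(202,160,42,0,68),(238,57,42,-64,68)]
D=[]
for n,L,k,o in(("top",T,4.2,(235,175)),("side",S,4.5,(260,190))):
    L=np.array(L,float);D.append((manip.camera(n),(L[:,:2]+.5)/k-.5+o,L[:,2:]))
def res(q,D): return np.concatenate([(proj(c,b2w(q,P))-uv).ravel() for c,uv,P in D])
for d in(D,D[:1],D[1:]):
    r=least_squares(res,[500,0,0],args=(d,),loss="soft_l1");print(r.x.round(3));q=r.x
    print(res(q,d).reshape(-1,2).round(1).tolist())
r=least_squares(res,[500,0,0],args=(D,),loss="soft_l1");q=r.x
print(b2w(q,[(18,64,56),(-46,64,60),(30,64,30)]).round(1))
c=D[0][0]
for n,uv,z in(("ant",(229,258),0),("plug",(391,186),30),("relay",(343,316),36),("tape",(295,183),10)): print(n,unproj(c,uv,z).round(0))
E
```

```text
[5.49286e+02 4.63500e+00 1.72000e-01]
[[-0.9, 1.3], [0.2, -0.1], [0.6, 3.4], [-0.7, 1.8], [-1.4, -0.8], [0.6, -0.7], [0.9, 0.7], [-0.6, -0.6], [-0.4, -0.9], [0.1, -1.5], [-0.6, -0.5], [1.2, 0.5], [0.1, -1.1], [1.1, -0.6], [1.4, 0.6], [1.0, 0.7], [-0.9, -0.3], [-1.3, -1.0], [-0.8, -0.9]]
[5.49175e+02 4.42800e+00 1.74000e-01]
[[-0.8, 1.5], [0.2, -0.1], [0.8, 3.6], [-0.5, 1.7], [-1.3, -0.6], [0.7, -0.6], [0.9, 0.7], [-0.3, -0.5], [-0.2, -0.9], [0.3, -1.5]]
[5.49305e+02 5.17200e+00 1.69000e-01]
[[-0.9, -0.4], [0.9, 0.8], [0.1, -1.0], [1.1, -0.4], [1.1, 0.9], [0.7, 0.8], [-1.1, -0.1], [-1.4, -0.9], [-0.8, -0.8]]
[[556.1  70.8  56. ]
 [493.   59.8  60. ]
 [567.9  72.8  30. ]]
ant [564. 165.   0.]
plug [ 629. -134.   30.]
relay [427.  -7.  36.]
tape [672.  28.  10.]
```

Run:
```python
from fit import *
import cv2
ct=manip.camera("top");cs=manip.camera("side")
a=ct["frame"][220:280,190:260,::-1];b=cs["frame"][215:340,235:315,::-1]
A=cv2.resize(a,None,fx=6,fy=6,interpolation=cv2.INTER_CUBIC);B=cv2.resize(b,None,fx=4.6,fy=4.6,interpolation=cv2.INTER_CUBIC)
o=np.zeros((580,800,3),np.uint8);o[:A.shape[0],:A.shape[1]]=A;o[:B.shape[0],425:425+B.shape[1]]=B[:, :375];cv2.imwrite("pics/ant.png",o)
for P in((564,165,0),(564,165,180)): print(P,proj(ct,[P]).round(1),proj(cs,[P]).round(1))
```

```text
(564, 165, 0) [[229. 258.]] [[281.8 326.7]]
(564, 165, 180) [[207.4 237.9]] [[272.4 224. ]]
```

View pics/ant.png

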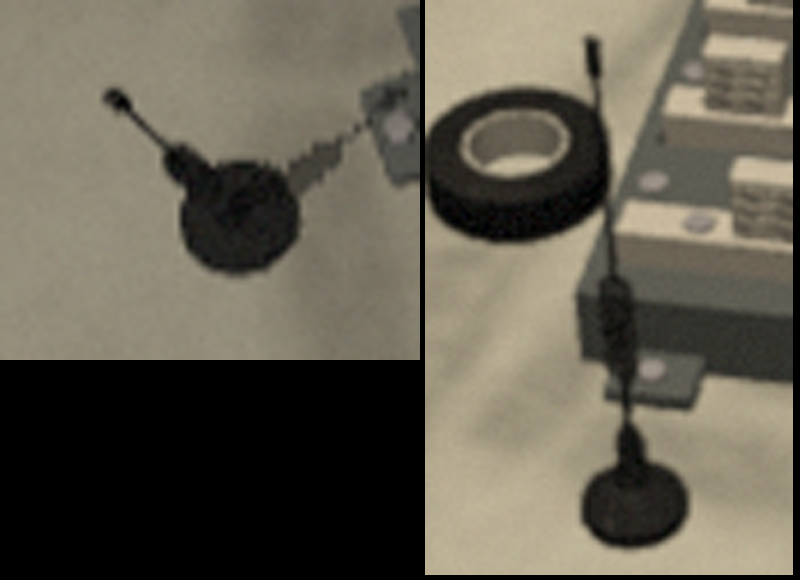

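The top view puts the antenna tip at about (209.3,236.3) and the side view at (271.3,224.1). That places it near (566,162), about 88 mm across from slot 3's rib.

The gripper body is about 88.5 mm half-width along its closing line, so a grip across the rib would hit the antenna. I'll grip the rib by its ends along the slot instead. Because wrist joint 6 is range-limited, I'll turn the carrier with a regrasp on the bench near (425,160). The keeper comes first.

>>> jog_arm:
  series:
    - [0.73,-0.98,0,0,0,0.07,0.47]
    - [0.73,-0.98,0,0,0,0.07,0.47]
    - [0.73,-0.98,0,0,0,0.07,0.47]
    - [0.73,-0.98,0,0,0,0.07,0.47]
    - [0.73,-0.98,0,0,0,0.07,0.47]
  grip_force: 20

```text
clock: 0.72
eef_pos: [232.9, 410.8, 213.7]
eef_rot: [-3.142, 0.001, 2.985]
wrist_force: [-0.1, 0.1, -0.2]
finger_gap: 64.1
finger_force: 0.0
```

>>> jog_arm:
  series:
    - [0.73,-0.98,0,0,0,0.07,0.47]
    - [0.73,-0.98,0,0,0,0.07,0.47]
    - [0.73,-0.98,0,0,0,0.07,0.47]
    - [0.73,-0.98,0,0,0,0.07,0.47]
    - [0.73,-0.98,0,0,0,0.07,0.47]

```text
clock: 1.13
eef_pos: [320.4, 293.6, 213.6]
eef_rot: [-3.141, 0.001, 3.095]
wrist_force: [-0.3, 0.6, 0.7]
finger_gap: 49.9
finger_force: 0.0
```

>>> jog_arm:
  series:
    - [0.73,-0.98,0,0,0,0.07,0.47]
    - [0.73,-0.98,0,0,0,0.07,0.47]
    - [0.73,-0.98,0,0,0,0.07,0.47]
    - [0.73,-0.98,0,0,0,0.07,0.47]
    - [0.73,-0.98,0,0,0,0.07,0.47]

```text
clock: 1.55
eef_pos: [408.1, 176.1, 213.4]
eef_rot: [-3.141, 0.0, -3.079]
wrist_force: [-0.0, 1.7, -0.3]
finger_gap: 50.1
finger_force: 0.0
```

>>> jog_arm:
  series:
    - [0.73,-0.98,0,0,0,0.07,0.47]
    - [0.73,-0.98,0,0,0,0.07,0.47]
    - [0.73,-0.98,0,0,0,0.07,0.47]
    - [0.73,-0.98,0,0,0,0.07,0.47]
    - [0.73,-0.98,0,0,0,0.07,0.47]

```text
clock: 1.97
eef_pos: [495.6, 58.7, 213.0]
eef_rot: [-3.141, -0.0, -2.968]
wrist_force: [-0.5, -0.1, -0.3]
finger_gap: 50.0
finger_force: 0.0
```

>>> jog_arm:
  series:
    - [0,0,-0.9,0,0,0,0.47]
    - [0,0,-0.9,0,0,0,0.47]
    - [0,0,-0.9,0,0,0,0.47]
    - [0,0,-0.9,0,0,0,0.47]
    - [0,0,-0.9,0,0,0,0.47]
    - [0,0,-0.9,0,0,0,0.47]

```text
clock: 2.47
eef_pos: [494.7, 61.5, 107.3]
eef_rot: [-3.141, 0.002, -2.965]
wrist_force: [0.3, -0.1, -0.1]
finger_gap: 49.4
finger_force: 0.0
```

Run:
```python
from fit import *
import cv2
A=[]
for n,r,k in(("top",(215,315,235,365),3),("side",(190,320,260,400),2.8)):
    c=manip.camera(n);A.append(cv2.resize(c["frame"][r[0]:r[1],r[2]:r[3],::-1],None,fx=k,fy=k,interpolation=cv2.INTER_CUBIC))
o=np.zeros((370,790,3),np.uint8)
o[:A[0].shape[0],:390]=A[0];o[:A[1].shape[0],395:395+A[1].shape[1]]=A[1];cv2.imwrite("pics/k1.png",o)
s=manip.read_state();print(s["eef_pos"],s["eef_rot"],s["joints"])
```

```text
[494.76606237  61.12145186 107.49788094] [-3.1412049   0.0032785  -2.96505867] [ 4.94145574e-02  3.03784488e-01  1.78158042e+00  3.56994138e-05
  1.05292654e+00 -1.69793274e+00]
```

View pics/k1.png

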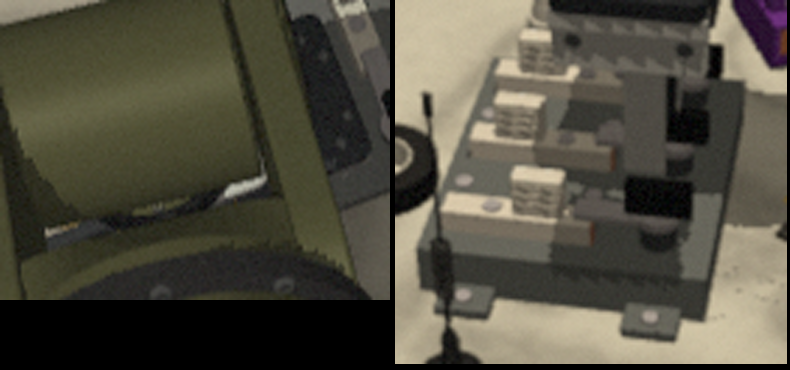

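The side view shows a finger at about (645,120). I'll check that against where the fingers should project.

Run:
```python
from fit import *
c=manip.camera("side");s=manip.read_state();x,y,z=s["eef_pos"]
yaw=s["eef_rot"][2];d=np.array([-np.sin(yaw),np.cos(yaw),0]);
k=lambda p:((p-[260,190])*2.8+[395,0]).round(0)
for g in(25,37,-25,-37): print(g,k(proj(c,[np.array([x,y,z-8])-d*g])),k(proj(c,[np.array([x,y,z+60])-d*g])))
q=(549.29,4.64,.172)
for P in((-46,64,70),(-28,64,70),(-64,64,70),(-46,0,70)):print(P,k(proj(c,b2w(q,[P]))))
```

```text
25 [[645. 166.]] [[645.  53.]]
37 [[641. 181.]] [[641.  67.]]
-25 [[660. 107.]] [[661.  -4.]]
-37 [[663.  93.]] [[664. -17.]]
(-46, 64, 70) [[656. 180.]]
(-28, 64, 70) [[621. 177.]]
(-64, 64, 70) [[691. 184.]]
(-46, 0, 70) [[674. 108.]]
```

>>> jog_arm:
  series:
    - [-0.015,-0.01,-0.2,0,0,0,0.47]
    - [-0.015,-0.01,-0.385,0,0,0,0.47]
    - [-0.015,-0.01,-0.385,0,0,0,0.47]
    - [-0.015,-0.01,-0.385,0,0,0,0.47]
    - [-0.015,-0.01,-0.385,0,0,0,1]
    - [-0.015,-0.01,-0.385,0,0,0,1]
    - [-0.015,-0.01,-0.385,0,0,0,1]
    - [-0.015,-0.01,-0.385,0,0,0,1]
  grip_force: 10

```text
clock: 3.28
eef_pos: [492.4, 59.4, 60.1]
eef_rot: [-3.141, 0.001, -2.966]
wrist_force: [0.3, 0.8, 0.2]
finger_gap: 26.5
finger_force: 0.0
```

>>> jog_arm:
  series:
    - [0,0,0,0,0,0,1]
    - [0,0,0,0,0,0,1]
    - [0,0,0,0,0,0,1]
    - [0,0,0,0,0,0,1]

```text
clock: 3.62
eef_pos: [492.2, 58.9, 59.4]
eef_rot: [-3.141, 0.0, -2.965]
wrist_force: [-1.5, -5.3, 1.3]
finger_gap: 10.2
finger_force: 10.0
```

>>> jog_arm:
  series:
    - [0,-0.005,0,0,0,0,1]
    - [0,-0.005,0,0,0,0,1]
    - [0,-0.005,0,0,0,0,1]
    - [0,-0.005,0,0,0,0,1]
  grip_force: 20

```text
clock: 3.95
eef_pos: [492.2, 58.8, 59.5]
eef_rot: [-3.142, 0.0, -2.966]
wrist_force: [0.4, -0.7, 3.1]
finger_gap: 9.7
finger_force: 20.0
```

Run:
```python
from cell import manip
s=manip.read_state();print({k:s[k].round(2) if hasattr(s[k],'round') else s[k] for k in s})
```

```text
{'clock': 3.95, 'joints': array([ 0.05,  0.37,  1.82, -0.  ,  0.95, -1.7 ]), 'qd': array([-0.,  0.,  0.,  0.,  0.,  0.]), 'effort': array([ 1.600e-01, -4.832e+01, -2.680e+01,  7.000e-02,  1.300e-01,
        3.000e-02]), 'eef_pos': array([492.19,  58.8 ,  59.46]), 'eef_rot': array([-3.14,  0.  , -2.97]), 'wrist_force': array([ 0.39, -0.68,  3.08]), 'moment': array([-0.01, -0.03,  0.09]), 'finger_force': 19.998712241649628, 'finger_gap': 9.741150850863074}
```

>>> jog_arm:
  series:
    - [0,0,0,0,0,-0.08,1]
    - [0,0,0,0,0,-0.16,1]
    - [0,0,0,0,0,-0.23,1]
    - [0,0,0,0,0,-0.3,1]
    - [0,0,0,0,0,-0.37,1]
    - [0,0,0,0,0,-0.44,1]
    - [0,0,0,0,0,-0.5,1]
    - [0,0,0,0,0,-0.5,1]

```text
clock: 4.62
eef_pos: [492.3, 59.2, 59.5]
eef_rot: [3.14, 0.0, 2.528]
wrist_force: [1.9, 4.1, 2.9]
finger_gap: 9.5
finger_force: 20.0
```

>>> jog_arm:
  series:
    - [0,0,0,0,0,-0.08,1]
    - [0,0,0,0,0,-0.16,1]
    - [0,0,0,0,0,-0.23,1]
    - [0,0,0,0,0,-0.3,1]
    - [0,0,0,0,0,-0.3,1]
    - [0,0,0,0,0,-0.3,1]
    - [0,0,0,0,0,-0.3,1]

```text
clock: 5.2
eef_pos: [492.6, 59.4, 59.5]
eef_rot: [3.14, -0.0, 2.065]
wrist_force: [3.8, 7.2, 0.2]
finger_gap: 9.8
finger_force: 20.0
```

Run:
```python
from cell import manip
s=manip.read_state();print({k:s[k].round(2) if hasattr(s[k],'round') else s[k] for k in s})
```

```text
{'clock': 5.2, 'joints': array([ 0.05,  0.37,  1.82,  0.  ,  0.95, -0.45]), 'qd': array([-0., -0.,  0.,  0.,  0., -0.]), 'effort': array([-3.130e+00, -4.897e+01, -2.557e+01, -1.410e+00,  1.110e+00,
        2.000e-02]), 'eef_pos': array([492.56,  59.42,  59.48]), 'eef_rot': array([ 3.14, -0.  ,  2.06]), 'wrist_force': array([3.85, 7.22, 0.18]), 'moment': array([ 1.27, -0.71, -0.03]), 'finger_force': 20.001803934574127, 'finger_gap': 9.797791189421451}
```

The keeper is turned about 1.25 rad aside and the wrist forces are small, which puts its axis near (493,59). Next I'll release, rise, shift over the rib and turn the tool along the slot.

>>> jog_arm:
  series:
    - [0,0,0,0,0,0,0.47]
    - [0,0,0,0,0,0,0.47]
    - [0,0,0,0,0,0,0.47]
    - [0,0,0.25,0,0,0,0.47]
    - [0,0,0.5,0,0,0,0.47]
    - [0.53,0.09,0.5,0,0,-0.08,0.47]
    - [0.53,0.09,0.5,0,0,-0.16,0.47]
    - [0.53,0.09,0.5,0,0,-0.205,0.47]

```text
clock: 5.87
eef_pos: [558.5, 69.8, 119.8]
eef_rot: [3.139, 0.0, 1.733]
wrist_force: [-1.3, -0.0, -0.7]
finger_gap: 49.8
finger_force: 0.0
```

>>> jog_arm:
  series:
    - [0,0,0,0,0,0,0.47]
    - [0,0,0,0,0,0,0.47]
    - [0,0,0,0,0,0,0.47]
    - [0,0,0,0,0,0,0.47]

```text
clock: 6.2
eef_pos: [555.2, 69.4, 119.2]
eef_rot: [-3.141, 0.0, 1.741]
wrist_force: [-0.1, -1.2, 0.0]
finger_gap: 49.6
finger_force: 0.0
```

Run:
```python
from fit import *
import cv2
A=[]
for n,r,k in(("side",(190,320,260,400),4),):
    c=manip.camera(n);cv2.imwrite("pics/r1.png",cv2.resize(c["frame"][r[0]:r[1],r[2]:r[3],::-1],None,fx=k,fy=k,interpolation=cv2.INTER_CUBIC))
s=manip.read_state();print(s["eef_pos"],s["eef_rot"],s["finger_gap"],s["wrist_force"])
```

```text
[555.26062958  69.46385387 119.30394599] [-3.14144302e+00  5.63873273e-05  1.74062060e+00] 49.82288547306867 [-0.53561936 -0.63079399 -0.84588143]
```

View pics/r1.png

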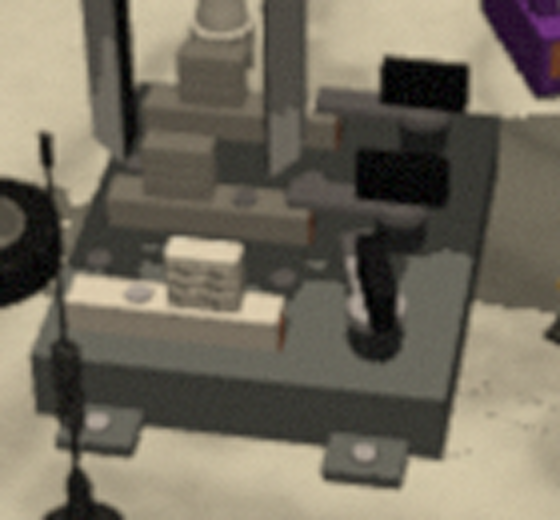

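The side view shows keeper 3 turned aside at (375,290) and the fingers straddling the rib lengthwise, at (110,140) and (285,150). I'll descend and grip.

>>> jog_arm:
  series:
    - [0.007,0.005,-0.25,0,0,0,0.47]
    - [0.007,0.005,-0.5,0,0,0,0.47]
    - [0.007,0.005,-0.54,0,0,0,0.47]
    - [0.007,0.005,-0.54,0,0,0,0.47]
    - [0.007,0.005,-0.54,0,0,0,1]
    - [0.007,0.005,-0.54,0,0,0,1]
    - [0.007,0.005,-0.54,0,0,0,1]
    - [0.007,0.005,-0.54,0,0,0,1]
  grip_force: 30

```text
clock: 6.92
eef_pos: [557.0, 70.2, 55.7]
eef_rot: [3.14, 0.0, 1.739]
wrist_force: [0.2, -0.1, 5.1]
finger_gap: 27.8
finger_force: 30.0
```

>>> jog_arm:
  series:
    - [0,0,0,0,0,0,1]
    - [0,0,0,0,0,0,1]
    - [0,0,0,0,0,0,1]

```text
clock: 7.17
eef_pos: [557.0, 70.2, 55.7]
eef_rot: [3.14, 0.0, 1.739]
wrist_force: [-2.1, 1.0, 7.5]
finger_gap: 27.6
finger_force: 30.0
```

Run:
```python
from cell import manip
s=manip.read_state();print(s["eef_pos"],s["eef_rot"],s["finger_gap"],s["wrist_force"],s["moment"])
```

```text
[557.0247542   70.19920279  55.70371238] [3.13982631e+00 2.22984367e-04 1.73908973e+00] 27.580138772185435 [-2.06222592  0.99008073  7.50002107] [-0.09406105  0.42496979  0.01854762]
```

>>> jog_arm:
  series:
    - [0,0,0.05,0,0,0,1]
    - [0,0,0.1,0,0,0,1]
    - [0,0,0.2,0,0,0,1]
    - [0,0,0.4,0,0,0,1]
    - [0,0,0.6,0,0,0,1]
    - [0,0,0.75,0,0,0,1]
    - [0,0,0.75,0,0,0,1]
    - [0,0,0.75,0,0,0,1]

```text
clock: 7.83
eef_pos: [556.7, 70.2, 145.5]
eef_rot: [3.14, 0.0, 1.739]
wrist_force: [-0.1, 0.5, -0.7]
finger_gap: 27.8
finger_force: 30.0
```

Run:
```python
from fit import *
import cv2
c=manip.camera("side");r=(160,320,240,400)
cv2.imwrite("pics/l1.png",cv2.resize(c["frame"][r[0]:r[1],r[2]:r[3],::-1],None,fx=3,fy=3,interpolation=cv2.INTER_CUBIC))
s=manip.read_state();print(s["eef_pos"],s["eef_rot"],s["finger_gap"],s["wrist_force"],s["moment"])
```

```text
[556.19777405  70.13827516 144.18655459] [-3.14143209e+00 -3.03913665e-05  1.73892482e+00] 27.75723998361858 [ 0.39354845  0.12436684 -1.66676486] [-0.04627107  0.09856598  0.09197302]
```

View pics/l1.png

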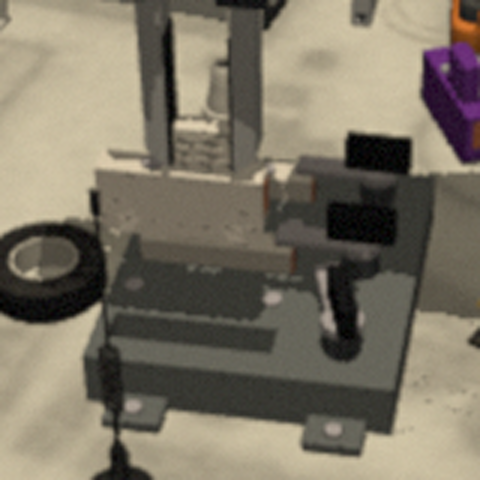

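The carrier is clear of the slot at about (180,215), held level, with the slot empty below. I'll take it to the bench spot and turn it about 84°.

>>> jog_arm:
  series:
    - [-0.1,0.07,0,0,0,-0.07,1]
    - [-0.2,0.14,0,0,0,-0.14,1]
    - [-0.3,0.2,0,0,0,-0.21,1]
    - [-0.4,0.27,0,0,0,-0.28,1]
    - [-0.48,0.33,0,0,0,-0.35,1]
    - [-0.55,0.375,0,0,0,-0.42,1]
    - [-0.55,0.375,0,0,0,-0.49,1]
    - [-0.55,0.375,0,0,0,-0.56,1]

```text
clock: 8.55
eef_pos: [489.5, 115.4, 143.2]
eef_rot: [-3.14, 0.002, 0.855]
wrist_force: [-0.2, 0.3, -0.3]
finger_gap: 27.5
finger_force: 30.0
```

>>> jog_arm:
  series:
    - [-0.1,0.07,0,0,0,-0.07,1]
    - [-0.2,0.14,0,0,0,-0.14,1]
    - [-0.3,0.2,0,0,0,-0.21,1]
    - [-0.4,0.27,0,0,0,-0.28,1]
    - [-0.48,0.33,0,0,0,-0.35,1]
    - [-0.54,0.375,0,0,0,-0.376,1]
    - [-0.54,0.375,0,0,0,-0.376,1]
    - [-0.54,0.375,0,0,0,-0.376,1]

```text
clock: 9.22
eef_pos: [425.3, 160.1, 143.7]
eef_rot: [3.142, 0.001, 0.271]
wrist_force: [0.4, -0.2, -1.4]
finger_gap: 27.2
finger_force: 30.0
```

Run:
```python
from cell import manip
s=manip.read_state();print(s["eef_pos"],s["eef_rot"],s["finger_gap"],s["wrist_force"],s["joints"])
```

```text
[425.3197279  160.09468694 143.73227701] [3.14151975e+00 1.30044076e-03 2.71189373e-01] 27.202419676783357 [ 0.42286608 -0.18103371 -1.3736749 ] [ 2.79418741e-01  1.64064027e-01  1.86157184e+00 -6.91962600e-05
  1.11725778e+00  1.57905601e+00]
```

>>> jog_arm:
  series:
    - [0,0,-0.25,0,0,0,1]
    - [0,0,-0.5,0,0,0,1]
    - [0,0,-0.68,0,0,0,1]
    - [0,0,-0.74,0,0,0,1]
    - [0,0,-0.75,0,0,0,1]
    - [0,0,-0.76,0,0,0,1]
    - [0,0,-0.765,0,0,0,1]
    - [0,0,-0.765,0,0,0,1]

```text
clock: 9.88
eef_pos: [426.3, 160.3, 53.6]
eef_rot: [-3.142, -0.002, 0.269]
wrist_force: [0.5, 0.0, -1.0]
finger_gap: 27.4
finger_force: 30.0
```

>>> jog_arm:
  series:
    - [0,0,-0.005,0,0,0,1]
    - [0,0,-0.01,0,0,0,1]
    - [0,0,-0.01,0,0,0,1]

```text
clock: 10.13
eef_pos: [425.8, 160.2, 51.7]
eef_rot: [-3.142, -0.001, 0.269]
wrist_force: [-0.6, -0.0, -1.6]
finger_gap: 27.9
finger_force: 30.0
```

>>> jog_arm:
  series:
    - [0,0,-0.004,0,0,0,1]
    - [0,0,-0.008,0,0,0,1]
    - [0,0,-0.012,0,0,0,1]
    - [0,0,-0.012,0,0,0,1]

```text
clock: 10.47
eef_pos: [425.6, 160.1, 49.9]
eef_rot: [3.142, 0.0, 0.269]
wrist_force: [0.2, -0.3, -1.1]
finger_gap: 28.0
finger_force: 30.0
```

Run:
```python
from cell import manip
s=manip.read_state();print(s["eef_pos"],s["eef_rot"],s["finger_gap"],s["wrist_force"],s["moment"])
```

```text
[425.58274342 160.14478818  49.90350923] [3.14156618e+00 1.79827186e-04 2.68779021e-01] 27.98462271743653 [ 0.20780588 -0.31078976 -1.13320473] [-0.03205706  0.10881647 -0.0370875 ]
```

>>> jog_arm:
  series:
    - [0,0,-0.003,0,0,0,1]
    - [0,0,-0.006,0,0,0,1]
    - [0,0,-0.009,0,0,0,1]
    - [0,0,-0.009,0,0,0,1]
    - [0,0,-0.009,0,0,0,1]

```text
clock: 10.88
eef_pos: [425.9, 160.3, 49.7]
eef_rot: [-3.142, -0.001, 0.269]
wrist_force: [-2.9, -0.7, 11.4]
finger_gap: 27.7
finger_force: 30.0
```

>>> jog_arm:
  series:
    - [0,0,-0.003,0,0,0,1]
    - [0,0,-0.006,0,0,0,1]
    - [0,0,-0.006,0,0,0,1]

```text
clock: 11.13
eef_pos: [426.2, 160.4, 49.6]
eef_rot: [-3.142, -0.002, 0.269]
wrist_force: [-7.3, 0.1, 22.0]
finger_gap: 27.9
finger_force: 30.0
```

>>> jog_arm:
  series:
    - [0,0,0.01,0,0,0,1]
    - [0,0,0.01,0,0,0,1]
    - [0,0,0.01,0,0,0,0.47]
    - [0,0,0.01,0,0,0,0.47]
    - [0,0,0.01,0,0,0,0.47]
    - [0,0,0.01,0,0,0,0.47]

```text
clock: 11.63
eef_pos: [425.6, 160.1, 49.3]
eef_rot: [-3.142, 0.0, 0.269]
wrist_force: [1.5, -0.2, 0.6]
finger_gap: 48.9
finger_force: 0.0
```

Run:
```python
from fit import *
import cv2
s=manip.read_state();print(s["eef_pos"],s["eef_rot"],s["finger_gap"],s["wrist_force"])
c=manip.camera("side");u=proj(c,[(425,160,30)])[0].astype(int);print(u)
a=c["frame"][u[1]-70:u[1]+50,u[0]-70:u[0]+70,::-1]
cv2.imwrite("pics/b1.png",cv2.resize(a,None,fx=3,fy=3,interpolation=cv2.INTER_CUBIC))
```

```text
[425.60427025 160.14422877  49.26751351] [-3.14158387e+00  2.31905570e-04  2.68706329e-01] 48.86173159862146 [ 1.50617175 -0.23816867  0.57739553]
[377 333]
```

View pics/b1.png

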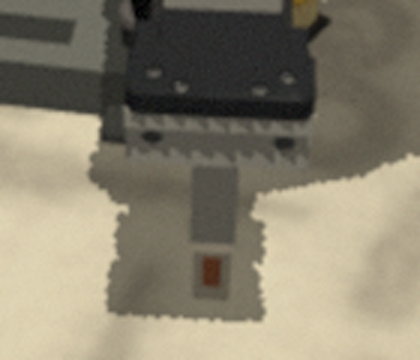

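The carrier end (red mark at (210,272)) stands upright on the bench between the open fingers. I'll turn the open gripper 90° around the rib, squeeze across it to centre it, then turn another 90°.

>>> jog_arm:
  series:
    - [0,0,0,0,0,0.07,0.47]
    - [0,0,0,0,0,0.14,0.47]
    - [0,0,0,0,0,0.21,0.47]
    - [0,0,0,0,0,0.28,0.47]
    - [0,0,0,0,0,0.35,0.47]
    - [0,0,0,0,0,0.42,0.47]
    - [0,0,0,0,0,0.49,0.47]
    - [0,0,0,0,0,0.56,0.47]

```text
clock: 12.35
eef_pos: [425.6, 160.1, 49.3]
eef_rot: [-3.141, 0.0, 1.154]
wrist_force: [-0.1, 0.3, 0.0]
finger_gap: 49.8
finger_force: 0.0
```

>>> jog_arm:
  series:
    - [0,0,0,0,0,0.07,0.47]
    - [0,0,0,0,0,0.14,0.47]
    - [0,0,0,0,0,0.21,0.47]
    - [0,0,0,0,0,0.28,0.47]
    - [0,0,0,0,0,0.35,0.47]
    - [0,0,0,0,0,0.42,0.47]
    - [0,0,0,0,0,0.44,0.47]
    - [0,0,0,0,0,0.44,0.47]
  grip_force: 10

```text
clock: 13.02
eef_pos: [425.6, 160.2, 49.4]
eef_rot: [-3.141, 0.0, 1.841]
wrist_force: [-0.2, -0.9, -0.6]
finger_gap: 50.1
finger_force: 0.0
```

>>> jog_arm:
  series:
    - [0,0,0,0,0,0,1]
    - [0,0,0,0,0,0,1]
    - [0,0,0,0,0,0,1]
    - [0,0,0,0,0,0,1]
    - [0,0,0,0,0,0,1]
    - [0,0,0,0,0,0,1]
    - [0,0,0,0,0,0,1]
    - [0,0,0,0,0,0,1]

```text
clock: 13.68
eef_pos: [425.6, 160.2, 49.4]
eef_rot: [-3.142, -0.0, 1.839]
wrist_force: [0.9, -0.6, -0.5]
finger_gap: 12.2
finger_force: 10.0
```

Gap is 12.2 mm, which matches the rib thickness, so the carrier is centred. I'll open and turn the second 90°.

>>> jog_arm:
  series:
    - [0,0,0,0,0,0,0.47]
    - [0,0,0,0,0,0,0.47]
    - [0,0,0,0,0,0,0.47]
    - [0,0,0,0,0,0,0.47]
    - [0,0,0,0,0,0.07,0.47]
    - [0,0,0,0,0,0.14,0.47]
    - [0,0,0,0,0,0.21,0.47]
    - [0,0,0,0,0,0.28,0.47]

```text
clock: 14.35
eef_pos: [425.6, 160.1, 49.4]
eef_rot: [-3.142, -0.0, 2.285]
wrist_force: [-0.3, -0.1, -0.7]
finger_gap: 49.9
finger_force: 0.0
```

>>> jog_arm:
  series:
    - [0,0,0,0,0,0.07,0.47]
    - [0,0,0,0,0,0.14,0.47]
    - [0,0,0,0,0,0.21,0.47]
    - [0,0,0,0,0,0.28,0.47]
    - [0,0,0,0,0,0.35,0.47]
    - [0,0,0,0,0,0.42,0.47]
    - [0,0,0,0,0,0.49,0.47]
    - [0,0,0,0,0,0.56,0.47]
  grip_force: 30

```text
clock: 15.02
eef_pos: [425.7, 160.2, 49.4]
eef_rot: [3.142, 0.0, -3.119]
wrist_force: [-0.4, 0.3, 0.1]
finger_gap: 50.1
finger_force: 0.0
```

>>> jog_arm:
  series:
    - [0,0,0,0,0,0.07,0.47]
    - [0,0,0,0,0,0.14,0.47]
    - [0,0,0,0,0,0.16,0.47]
    - [0,0,0,0,0,0.16,0.47]
    - [0,0,0,0,0,0.16,1]
    - [0,0,0,0,0,0.16,1]
    - [0,0,0,0,0,0.16,1]
    - [0,0,0,0,0,0.16,1]

```text
clock: 15.68
eef_pos: [425.7, 160.2, 49.4]
eef_rot: [-3.142, 0.0, -2.874]
wrist_force: [-1.6, -0.5, -0.7]
finger_gap: 27.4
finger_force: 30.0
```

>>> jog_arm:
  series:
    - [0,0,0,0,0,0,1]
    - [0,0,0,0,0,0,1]
    - [0,0,0,0,0,0,1]

```text
clock: 15.93
eef_pos: [425.7, 160.2, 49.4]
eef_rot: [3.142, 0.0, -2.873]
wrist_force: [0.4, 0.2, -0.3]
finger_gap: 27.8
finger_force: 30.0
```

>>> jog_arm:
  series:
    - [0,0,0.05,0,0,0,1]
    - [0,0,0.2,0,0,0,1]
    - [0,0,0.45,0,0,0,1]
    - [0,0,0.7,0,0,0,1]
    - [0,0,0.8,0,0,0,1]
    - [0,0,0.8,0,0,0,1]

```text
clock: 16.43
eef_pos: [426.8, 160.5, 148.5]
eef_rot: [3.142, 0.005, -2.873]
wrist_force: [-0.9, 0.2, -1.2]
finger_gap: 27.9
finger_force: 30.0
```

Run:
```python
from cell import manip
s=manip.read_state();print(s["eef_pos"],s["eef_rot"],s["finger_gap"],s["wrist_force"],s["moment"],s["joints"])
```

```text
[426.830193   160.5187119  148.50968545] [ 3.14154408  0.00520417 -2.87293494] 27.933527133140842 [-0.94624861  0.20075033 -1.20400474] [0.04078788 0.03762702 0.04671206] [ 2.79367135e-01  1.57522407e-01  1.85687709e+00 -7.94981723e-06
  1.12198876e+00 -1.56008360e+00]
```

>>> jog_arm:
  series:
    - [0.1,-0.05,0,0,0,-0.07,1]
    - [0.2,-0.1,0,0,0,-0.14,1]
    - [0.3,-0.16,0,0,0,-0.21,1]
    - [0.4,-0.22,0,0,0,-0.28,1]
    - [0.5,-0.28,0,0,0,-0.35,1]
    - [0.6,-0.33,0,0,0,-0.42,1]
    - [0.64,-0.358,0,0,0,-0.49,1]
    - [0.64,-0.358,0,0,0,-0.53,1]

```text
clock: 17.1
eef_pos: [502.8, 116.4, 144.0]
eef_rot: [-3.14, -0.001, 2.571]
wrist_force: [-0.6, 0.1, -0.8]
finger_gap: 27.7
finger_force: 30.0
```

>>> jog_arm:
  series:
    - [0.1,-0.05,0,0,0,-0.07,1]
    - [0.2,-0.1,0,0,0,-0.14,1]
    - [0.3,-0.16,0,0,0,-0.21,1]
    - [0.4,-0.22,0,0,0,-0.28,1]
    - [0.5,-0.28,0,0,0,-0.35,1]
    - [0.6,-0.33,0,0,0,-0.42,1]
    - [0.64,-0.358,0,0,0,-0.49,1]
    - [0.64,-0.358,0,0,0,-0.532,1]

```text
clock: 17.77
eef_pos: [579.5, 73.5, 143.7]
eef_rot: [-3.14, -0.0, 1.735]
wrist_force: [0.5, -0.2, -1.9]
finger_gap: 27.6
finger_force: 30.0
```

>>> jog_arm:
  series:
    - [0,0,0,0,0,0,1]
    - [0,0,0,0,0,0,1]
    - [0,0,0,0,0,0,1]
    - [0,0,0,0,0,0,1]

```text
clock: 18.1
eef_pos: [579.0, 74.4, 145.1]
eef_rot: [-3.141, -0.0, 1.744]
wrist_force: [0.1, -0.3, -0.4]
finger_gap: 27.6
finger_force: 30.0
```

Run:
```python
from cell import manip
s=manip.read_state();print(s["eef_pos"],s["eef_rot"],s["finger_gap"],s["wrist_force"],s["moment"])
```

```text
[579.01642469  74.39474462 145.12300118] [-3.14118910e+00 -3.59702452e-05  1.74411419e+00] 27.55216674531755 [ 0.07503989 -0.29335888 -0.44878793] [-0.06997218  0.00705524  0.00536726]
```

>>> jog_arm:
  series:
    - [0.009,-0.001,-0.2,0,0,0,1]
    - [0.009,-0.001,-0.4,0,0,0,1]
    - [0.009,-0.001,-0.5,0,0,0,1]
    - [0.009,-0.001,-0.5,0,0,0,1]
    - [0.009,-0.001,-0.5,0,0,0,1]
    - [0.009,-0.001,-0.5,0,0,0,1]

```text
clock: 18.6
eef_pos: [580.9, 74.2, 86.7]
eef_rot: [3.14, 0.0, 1.742]
wrist_force: [-0.3, 0.6, -0.6]
finger_gap: 28.0
finger_force: 30.0
```

Run:
```python
from fit import *
import cv2
s=manip.read_state();print(s["eef_pos"],s["eef_rot"],s["finger_gap"],s["wrist_force"])
c=manip.camera("side");r=(190,320,260,400)
cv2.imwrite("pics/i1.png",cv2.resize(c["frame"][r[0]:r[1],r[2]:r[3],::-1],None,fx=4.2,fy=4.2,interpolation=cv2.INTER_CUBIC))
```

```text
[580.93862881  74.21618837  86.73897489] [3.13995768e+00 1.81515646e-04 1.74249965e+00] 27.99041182084483 [-0.32654317  0.57170122 -0.60103156]
```

>>> jog_arm:
  series:
    - [-0.005,0,-0.02,0,0,0,1]
    - [-0.005,0,-0.04,0,0,0,1]
    - [-0.005,0,-0.05,0,0,0,1]
    - [-0.005,0,-0.06,0,0,0,1]
    - [-0.005,0,-0.07,0,0,0,1]
    - [-0.005,0,-0.08,0,0,0,1]
    - [-0.005,0,-0.085,0,0,0,1]
    - [-0.005,0,-0.085,0,0,0,1]

```text
clock: 19.32
eef_pos: [579.7, 74.1, 75.0]
eef_rot: [-3.141, -0.0, 1.742]
wrist_force: [0.5, -0.5, -1.1]
finger_gap: 27.6
finger_force: 30.0
```

No contact with the underside about 5 mm below the mouth, so it has entered the slot. Continuing down.

>>> jog_arm:
  series:
    - [0,0,-0.02,0,0,0,1]
    - [0,0,-0.04,0,0,0,1]
    - [0,0,-0.06,0,0,0,1]
    - [0,0,-0.08,0,0,0,1]
    - [0,0,-0.1,0,0,0,1]
    - [0,0,-0.12,0,0,0,1]
    - [0,0,-0.13,0,0,0,1]
    - [0,0,-0.13,0,0,0,1]

```text
clock: 19.98
eef_pos: [579.6, 74.1, 59.3]
eef_rot: [-3.141, -0.0, 1.742]
wrist_force: [-0.1, -0.2, -1.6]
finger_gap: 27.9
finger_force: 30.0
```

>>> jog_arm:
  series:
    - [0,0,-0.01,0,0,0,1]
    - [0,0,-0.02,0,0,0,1]
    - [0,0,-0.03,0,0,0,1]
    - [0,0,-0.03,0,0,0,1]
    - [0,0,-0.03,0,0,0,1]

```text
clock: 20.4
eef_pos: [579.7, 74.1, 56.0]
eef_rot: [-3.141, 0.0, 1.742]
wrist_force: [-0.3, 0.3, -1.8]
finger_gap: 27.5
finger_force: 30.0
```

>>> jog_arm:
  series:
    - [0,0,-0.005,0,0,0,1]
    - [0,0,-0.01,0,0,0,1]
    - [0,0,-0.01,0,0,0,1]
    - [0,0,-0.01,0,0,0,1]

```text
clock: 20.73
eef_pos: [579.9, 74.1, 55.4]
eef_rot: [3.141, 0.0, 1.742]
wrist_force: [-2.1, -1.1, 6.1]
finger_gap: 27.7
finger_force: 30.0
```

>>> jog_arm:
  series:
    - [0,0,0,0,0,0,0.47]
    - [0,0,0,0,0,0,0.47]
    - [0,0,0,0,0,0,0.47]
    - [0,0,0.1,0,0,0,0.47]
    - [0,0,0.3,0,0,0,0.47]
    - [0,0,0.6,0,0,0,0.47]
    - [0,0,0.6,0,0,0,0.47]
    - [0,0,0.6,0,0,0,0.47]

```text
clock: 21.4
eef_pos: [580.7, 74.2, 129.5]
eef_rot: [3.137, 0.0, 1.742]
wrist_force: [-0.1, -0.1, -0.8]
finger_gap: 50.1
finger_force: 0.0
```

Run:
```python
from fit import *
import cv2
s=manip.read_state();print(s["eef_pos"],s["eef_rot"],s["finger_gap"],s["wrist_force"])
c=manip.camera("side");r=(190,320,260,400)
cv2.imwrite("pics/i2.png",cv2.resize(c["frame"][r[0]:r[1],r[2]:r[3],::-1],None,fx=4.2,fy=4.2,interpolation=cv2.INTER_CUBIC))
```

```text
[580.71415399  74.19991427 129.47856591] [3.13726751e+00 4.52972589e-04 1.74212845e+00] 50.08190625915068 [-0.09252029 -0.13057028 -0.7544452 ]
```

>>> jog_arm:
  series:
    - [-0.2,-0.03,0,0,0,0.07,0.47]
    - [-0.45,-0.08,0,0,0,0.14,0.47]
    - [-0.725,-0.125,0,0,0,0.205,0.47]
    - [-0.725,-0.125,0,0,0,0.205,0.47]
    - [-0.725,-0.125,0,0,0,0.205,0.47]
    - [-0.725,-0.125,0,0,0,0.205,0.47]
    - [-0.725,-0.125,0,0,0,0.205,0.47]

```text
clock: 22.03
eef_pos: [493.4, 59.2, 126.6]
eef_rot: [3.142, 0.0, 2.063]
wrist_force: [-0.0, -0.9, -0.5]
finger_gap: 49.9
finger_force: 0.0
```

Run:
```python
from cell import manip
s=manip.read_state();print(s["eef_pos"],s["eef_rot"],s["finger_gap"],s["wrist_force"])
```

```text
[493.4314588   59.19547932 126.62556873] [3.14159171e+00 2.46123631e-05 2.06321966e+00] 49.949554520085336 [-0.04592881 -0.89187589 -0.53788828]
```

Right at the keeper axis. I'll descend to about 60 mm and close.

>>> jog_arm:
  series:
    - [0,0,-0.25,0,0,0,0.47]
    - [0,0,-0.5,0,0,0,0.47]
    - [0,0,-0.555,0,0,0,0.47]
    - [0,0,-0.555,0,0,0,0.47]
    - [0,0,-0.555,0,0,0,1]
    - [0,0,-0.555,0,0,0,1]
    - [0,0,-0.555,0,0,0,1]
    - [0,0,-0.555,0,0,0,1]
  grip_force: 20

```text
clock: 22.7
eef_pos: [493.3, 59.2, 61.3]
eef_rot: [3.14, 0.001, 2.064]
wrist_force: [-0.7, 0.3, -0.3]
finger_gap: 26.6
finger_force: 0.0
```

>>> jog_arm:
  series:
    - [0,0,0,0,0,0,1]
    - [0,0,0,0,0,0,1]
    - [0,0,0,0,0,0,1]
    - [0,0,0,0,0,0,1]

```text
clock: 23.03
eef_pos: [492.8, 59.1, 60.5]
eef_rot: [3.141, 0.0, 2.064]
wrist_force: [-1.5, -1.0, 4.8]
finger_gap: 9.8
finger_force: 20.0
```

>>> jog_arm:
  series:
    - [0,0,0,0,0,0.07,1]
    - [0,0,0,0,0,0.14,1]
    - [0,0,0,0,0,0.21,1]
    - [0,0,0,0,0,0.28,1]
    - [0,0,0,0,0,0.35,1]
    - [0,0,0,0,0,0.42,1]
    - [0,0,0,0,0,0.49,1]
    - [0,0,0,0,0,0.5,1]

```text
clock: 23.7
eef_pos: [492.7, 59.0, 60.5]
eef_rot: [-3.141, 0.0, 2.856]
wrist_force: [-2.2, -1.7, 5.4]
finger_gap: 9.6
finger_force: 20.0
```

>>> jog_arm:
  series:
    - [0,0,0,0,0,0.07,1]
    - [0,0,0,0,0,0.14,1]
    - [0,0,0,0,0,0.21,1]
    - [0,0,0,0,0,0.28,1]
    - [0,0,0,0,0,0.295,1]
    - [0,0,0,0,0,0.295,1]
    - [0,0,0,0,0,0.295,1]

```text
clock: 24.28
eef_pos: [492.7, 58.9, 60.5]
eef_rot: [-3.141, -0.0, -2.97]
wrist_force: [-2.5, -2.4, 6.3]
finger_gap: 9.9
finger_force: 20.0
```

Run:
```python
from cell import manip
s=manip.read_state();print(s["eef_pos"],s["eef_rot"],s["finger_gap"],s["wrist_force"],s["moment"])
```

```text
[492.70997426  58.92579988  60.50286932] [-3.14124207e+00 -1.22905356e-04 -2.97000348e+00] 9.851593281896339 [-2.49626993 -2.43720637  6.33446121] [-0.38404096  0.55125031  0.07837947]
```

>>> jog_arm:
  series:
    - [0,0,0,0,0,0,0.47]
    - [0,0,0,0,0,0,0.47]
    - [0,0,0,0,0,0,0.47]
    - [0,0,0.2,0,0,0,0.47]
    - [0,0,0.5,0,0,0,0.47]
    - [0,0,0.9,0,0,0,0.47]
    - [0,0,1,0,0,0,0.47]
    - [0,0,1,0,0,0,0.47]

```text
clock: 24.95
eef_pos: [494.4, 59.3, 184.6]
eef_rot: [-3.141, 0.007, -2.97]
wrist_force: [-0.1, -0.1, -0.1]
finger_gap: 49.7
finger_force: 0.0
```

>>> jog_arm:
  series:
    - [-0.3,0.3,0.2,0,0,0,0.47]
    - [-0.6,0.6,0.2,0,0,0,0.47]
    - [-0.9,0.9,0.2,0,0,0,0.47]
    - [-1,1,0.2,0,0,0,0.47]
    - [-1,1,0.2,0,0,0,0.47]
    - [-1,1,0.2,0,0,0,0.47]

```text
clock: 25.45
eef_pos: [371.4, 180.3, 203.7]
eef_rot: [3.142, -0.0, -2.967]
wrist_force: [0.2, -0.2, 0.1]
finger_gap: 49.7
finger_force: 0.0
```

>>> jog_arm:
  series:
    - [-0.3,0.3,0,0,0,0,0.47]
    - [-0.6,0.6,0,0,0,0,0.47]
    - [-0.9,0.9,0,0,0,0,0.47]
    - [-0.9,1,0,0,0,0,0.47]
    - [-0.9,1,0,0,0,0,0.47]
    - [-0.9,1,0,0,0,0,0.47]
    - [-0.9,1,0,0,0,0,0.47]

```text
clock: 26.03
eef_pos: [265.6, 298.5, 203.6]
eef_rot: [-3.141, -0.001, -2.971]
wrist_force: [0.2, 0.4, 0.7]
finger_gap: 49.7
finger_force: 0.0
```

Run:
```python
from fit import *
import cv2
A=[]
for n,r,k in(("top",(175,315,205,405),1.95),("side",(190,335,255,400),2.7)):
    c=manip.camera(n);A.append(cv2.resize(c["frame"][r[0]:r[1],r[2]:r[3],::-1],None,fx=k,fy=k,interpolation=cv2.INTER_CUBIC))
o=np.zeros((400,790,3),np.uint8)
for a,x in zip(A,(0,395)): o[:a.shape[0],x:x+a.shape[1]]=a[:, :790-x]
cv2.imwrite("pics/end.png",o);s=manip.read_state();print(s["eef_pos"],s["clock"])
```

```text
[265.80675583 298.18474493 203.83653037] 26.1333
```

View pics/end.png

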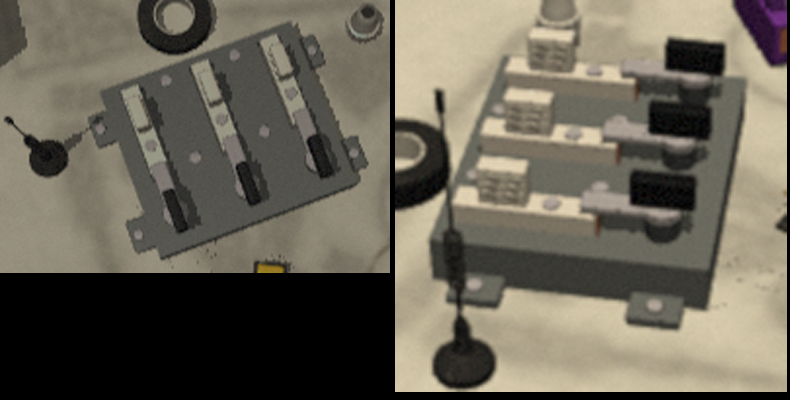

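All three ribs, at (503,180), (530,112) and (552,48) in the side half, now match. All keepers lie straight, and the antenna, plug, relay and tape stand where they were. Handing in.

```bash
python3 -c "
from cell import manip
print(manip.sign_off())"
```

```text
the job is handed in; nothing more can be done
None
```

I turned slot 3's reversed carrier end for end and seated it fully home, set its keeper straight again, left the other two carriers and the things round the base unmoved in the final pictures, and handed the job in at about 26 s; the hand-in gave no pass or fail result.

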